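# Start the hold-down knob's thread and clamp the sharpening stone

### The arm

A 7-joint arm with a two-finger parallel gripper is mounted at the origin on a cart in front of the work surface, level with it; the furniture and walls round the work are solid. World frame = base frame: x ahead of the robot, y to its left, z up, the work surface at z = 0. Lengths are in m, angles in rad, forces in N, time in s.
With the tool pointing down it reaches from about 0.4 to 0.85 m from the base axis. Payload 4.5 kg.
Tool frame: the origin (TCP) lies at the very end of the fingers, on their centre line; the grasp point (between the pads) lies 19 mm behind it (bot.grip_depth is the distance from the TCP to the grasp point, in m); z points along the fingers, y is the line along which they close (so a half turn about z gives the same grasp; the last joint's range is limited). The gripper opens to 88 mm and grips with 3 to 60 N. Pads are 18 mm wide; open, the fingers measure 123 mm over their backs; the gripper's body (75 mm by 187 mm) begins 45 mm behind the grasp point.
Start: joints at [-1.097, 0.689, -0.195, 1.565, 0.157, 0.902, -0.215], TCP at [0.266, 0.566, 0.239] pointing down, gripper open.
Joint ranges: [-3.01, 3.01], [-0.46, 2.08], [-1.47, 1.51], [0.13, 2.56], [-1, 4.14], [0.04, 2.09], [-2.66, 2.66]. Speed limits (rad/s): [2.57, 2.57, 3.14, 3.14, 3.14, 3.14, 3.14].

### API

Orientations are given as a unit quaternion [x, y, z, w].
In Python, from station import bot, camera, camera_info gives the robot as it stands.
- The arm moves only by the shell command python3 -m creep 'ROWS' [FORCE]. ROWS is JSON, a list of rows, each an object of numbers: "ax", "ay", "az": the turn, a rotation vector about the tool's x, y, z as a fraction of full scale; "dx", "dy", "dz": the shift along the tool's x, y, z as a fraction of full scale; "fingers": the opening, from 0 (shut) to 1 (fully open). In form: [{"ax": .., "ay": .., "az": .., "dx": .., "dy": .., "dz": .., "fingers": ..}, ...]. A call has 1 to 5 rows; each row is the pose to reach, as a shift and turn from the pose commanded when the call began, along the tool's axes at that moment, turning the shorter way round; what a row does not reach only later rows make up. Full scale, the value 1, is 40 cm for a shift and pi rad for a turn. A row lasts 1/10 s, in which the tool goes at most 50 mm and 8.59 degrees, less where a joint would pass 70% of its speed; a pose out of reach is approached as far as the arm can. A call with a number of a shift or a turn outside -1 to 1 is refused whole. A call with a gripper value outside its range is refused whole. The fingers move at their own pace and stop on an object; FORCE is the grip in N (left out, the last holds). Time passes only in rows, so rows that repeat a pose let the fingers close. It gives the time, the measured TCP pose, the force, the opening and the grip force at its end, in the units of the state.
- bot.state(): the state, without advancing time (a new reading comes with each control period).
- camera(name): name is "scene" or "top" or "wrist"; returns the picture (420x560x3 uint8, red, green, blue); there is no depth.
- camera_info(name): a dict with "camera_matrix" (3x3 intrinsics, pixels), "camera_from_world" (4x4, takes a point from world to camera coordinates); the wrist camera has in their place "T_tool_cam" (4x4, takes a point from camera to tool coordinates, whose origin is the TCP and whose axes are the flange's). Camera axes: x right, y down, z forward; pixel columns grow to the right and rows downward; lengths in m; the calibration is good to about 2 mm. The wrist camera is an equidistant fisheye: a pixel r from the principal point sees the ray r / f radians off the axis. A picture is of the moment at which its call begins: read the wrist's pose just before it. camera_info takes no time and is no camera call.
- bot.job_done(): hands the job in; it is judged then, once.
The state is a dict: "time": time; "qpos": joint angles; "dq": joint speeds; "joint_torque": joint torques, N m; "ee_pos": TCP position; "eef_rot": TCP orientation; "ft_force": force on the tool from outside, world axes, zero at the start; "moment": the same for the moment, N m; "grip_width": finger opening in m; "finger_force": force on a finger pad.
Only numpy, scipy, OpenCV 4.12 (cv2) and the standard library are available. Lean on these libraries where they do the work, as an engineer would, in place of code of your own. Each camera call takes 0.05 s, during which the arm holds its last target. There are 200 camera calls.

### The job

Clamp the sharpening stone in its green holder with the orange knob. The knob is only sitting on top of its stud with the thread not caught: turn it backwards (anticlockwise from above) (a light downward push helps) until you feel it click and drop into the start of the thread, then screw it forwards (clockwise) until it stops and the strap is fully home with its rubber foot pressing on the stone, let go, and leave the other things on the table where they are.

Things in the scene. Friction and masses are not known exactly. Their poses are not given: they have to be found in the camera images.
- holder: Green sharpening-stone holder fixed to the table, 90 x 262 mm base plate 14 mm thick. Origin: centre of its underside, on the table; its y axis runs along the length, towards the stud and knob; z up. The upright stud stands on the axis x = 0, y = +85 mm of this frame.
- knob_centre (a point): On the axis of the orange round clamp knob, at half its height; does not turn with it. Knob 56 mm in diameter (58 mm over its fine ribs), 34 mm high, axis vertical, grippable across its diameter in any direction from above. A 36 mm collar lies right below the knob, the strap's top 28 mm below this point. 98.5 mm above the table at the start (thread not caught), 86 mm fully home.
- knob_top (a point): Centre of the knob's top face. Backwards: the thread's start lies at an unknown angle, 0.5 to 2.4 rad anticlockwise of where the knob is found. There knob, strap and foot drop together about 7 mm, by their own weight (5 N) if the fingers do not hold them up, or pushed down with some newtons. A stop follows some 0.4 rad further back.
- stud_tip (a point): Top of the steel stud, 16 mm in diameter, which comes out of the knob's top, 14 mm at the start, 27 mm with the knob home. Forwards (clockwise) on the caught thread the knob sinks 2.5 mm per rad, with up to 1.2 mm of play, and stops hard, fully home, 2.6 to 3.3 rad on from the drop. Clockwise from the start it only slides round on top of the thread, then jams without sinking.
- stud_foot (a point): Where the stud's axis meets the holder's plate, 14 mm above the table. Turning the knob takes about 0.05 N m, up to 0.15 N m with the foot pressing; it stays where it is left when let go.
- strap: Steel hold-down strap, 36 mm wide, 10 mm thick (14 mm from 37 mm before the axis on), from 31 mm behind the stud's axis to 87 mm before it, towards the stone (-y of the holder). Origin: stud axis, its underside, 38 mm below knob_centre. It carries knob and foot and slides straight up and down, 12.5 mm.
- strap_foot (a point): Centre of the underside of the round black rubber foot (22 mm in diameter) under the free end of the strap, 67 mm from the knob's axis towards the stone. It hangs 8.5 mm above the stone at the start; sprung, 2.5 N/mm; fully home it is pressed in by 4 mm, about 10 N on the stone.
- stone_centre (a point): Centre of the grey sharpening stone, 50 x 150 x 24 mm, 0.45 kg, lying loose in the holder between low lips, long side along the holder's y axis. Origin at half height. It is already in its place.
- oilstone: The same sharpening stone, origin at the centre of its underside.
- black_cap: Round black cap, 68 mm in diameter, 37 mm high, loose bystander; origin under its centre.
- blue_knob: Blue dome grip, 69 mm in diameter, 56 mm high, loose bystander, nothing to do with the clamp; origin under its centre.
- tape_roll: Black tape roll, 61 mm in diameter, 18 mm high, loose bystander; origin under its centre.
- chisel_red: Chisel with a red handle, 205 mm long, loose bystander; origin under its centre.
Not all that is in view belongs to the job. Of the things that look like the oilstone, the larger one is meant.

How it is judged:
By the outcome, as a careful person would: the job done as asked, in the order asked, and still so for the second after the job is handed in, with the robot touching nothing.
It also fails if it takes over 72 s, if anything falls off the work surface, if the arm or the gripper's body presses on something with over 40 N, if the wrist force passes 120 N, or if a joint passes its speed limit or range.

## Working session

There is one attempt and no reset: what is moved stays moved. The work goes in short steps, Python scripts to look and compute and a shell command to move; the robot and the scene stay as the last step left them, time stands still between calls to the robot, and variables do not carry over. Pictures are saved under pics/ and viewed, at most 12 in all, crops included, and the job is handed in when it is done.

```bash
mkdir -p pics
python3 - <<'E'
from station import bot,camera,camera_info
import cv2
s=bot.state();print({k:s[k] for k in('time','qpos','ee_pos','eef_rot','ft_force','grip_width')})
for n in('scene','top'):
    cv2.imwrite(f'pics/{n}0.png',cv2.resize(camera(n)[:,:,::-1],(800,600),interpolation=cv2.INTER_CUBIC)); i=camera_info(n);print(i['camera_matrix'],i['camera_from_world'])
print(camera_info('wrist'))
E
```

```text
{'time': 0.0, 'qpos': array([-1.09718964,  0.69001721, -0.19453922,  1.56634065,  0.15730838,
        0.90247877, -0.21510307]), 'ee_pos': array([0.26586774, 0.56493566, 0.23789083]), 'eef_rot': array([ 2.18083676e-01,  9.75929636e-01, -9.13647162e-04, -1.43469839e-04]), 'ft_force': array([ 0.15387803, -1.10556081, -0.3245487 ]), 'grip_width': 0.08796667276753917}
[[478.61389659   0.         282.55214062]
 [  0.         478.61389659 200.01915514]
 [  0.           0.           1.        ]] [[-0.72723148 -0.68625184 -0.01388493  0.36989483]
 [-0.29314139  0.3288105  -0.89774817  0.31073885]
 [ 0.62064684 -0.64880048 -0.44029016  0.8971403 ]
 [ 0.          0.          0.          1.        ]]
[[439.40926153   0.         277.48242754]
 [  0.         439.40926153 214.13359449]
 [  0.           0.           1.        ]] [[ 0.02175458 -0.99974364  0.00627628 -0.08246635]
 [-0.98918466 -0.02243479 -0.1449496   0.58113476]
 [ 0.14505325 -0.00305508 -0.98941913  1.09617735]
 [ 0.          0.          0.          1.        ]]
{'camera_matrix': array([[325.1922621 ,   0.        , 277.65280961],
       [  0.        , 325.1922621 , 206.73544842],
       [  0.        ,   0.        ,   1.        ]]), 'T_tool_cam': array([[ 1.76450773e-03, -9.47892525e-01, -3.18585386e-01,
         8.33847081e-02],
       [ 9.99998262e-01,  1.86426997e-03, -8.23298681e-06,
         1.02237986e-03],
       [ 6.01733156e-04, -3.18584818e-01,  9.47894167e-01,
        -1.46207008e-01],
       [ 0.00000000e+00,  0.00000000e+00,  0.00000000e+00,
         1.00000000e+00]])}
```

View pics/scene0.png

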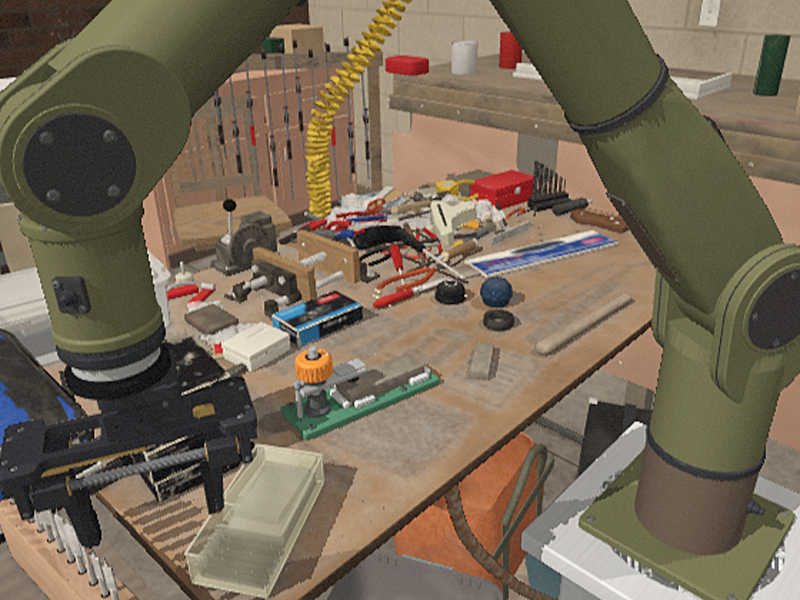

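View pics/top0.png

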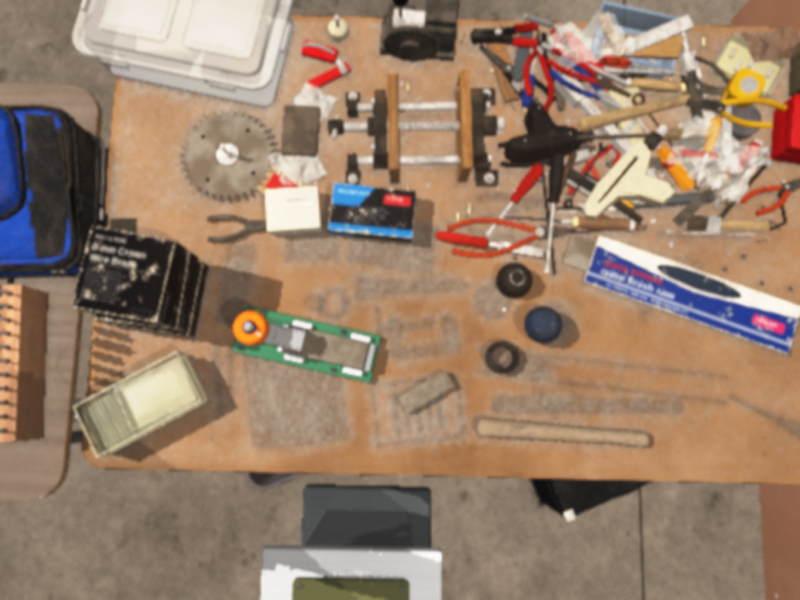

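The scene picture shows the knob at about (313,366) with the stud tip at (313,351). The top picture shows the knob at (250,327), and the holder runs from there to the right, to (365,360). I'll enlarge both.

```bash
cat > h.py <<'E'
import numpy as np, cv2
from station import bot,camera,camera_info
from scipy.spatial.transform import Rotation as R
def onz(n,uv,z):
    i=camera_info(n);T=np.array(i['camera_from_world']);K=np.array(i['camera_matrix'])
    d=T[:3,:3].T@np.linalg.inv(K)@[*uv,1];c=-T[:3,:3].T@T[:3,3]
    return c+d*(z-c[2])/d[2]
def proj(n,p):
    i=camera_info(n);T=np.array(i['camera_from_world']);q=np.array(i['camera_matrix'])@(T[:3,:3]@p+T[:3,3]);return q[:2]/q[2]
E
python3 - <<'E'
from h import *
for n,uv in(('scene',(219,245.7)),('top',(175.7,228.2))):print(n,onz(n,uv,.1295))
a=cv2.imread('pics/scene0.png')[320:450,260:460];b=cv2.imread('pics/top0.png')[290:395,215:395]
f=lambda c:cv2.resize(c,(400*2,300),interpolation=cv2.INTER_CUBIC)
cv2.imwrite('pics/c.png',np.vstack([cv2.resize(a,(800,300)),cv2.resize(b,(800,300))]))
E
```

```text
scene [0.52601081 0.18186029 0.1295    ]
top [0.53081128 0.17188475 0.1295    ]
```

View pics/c.png

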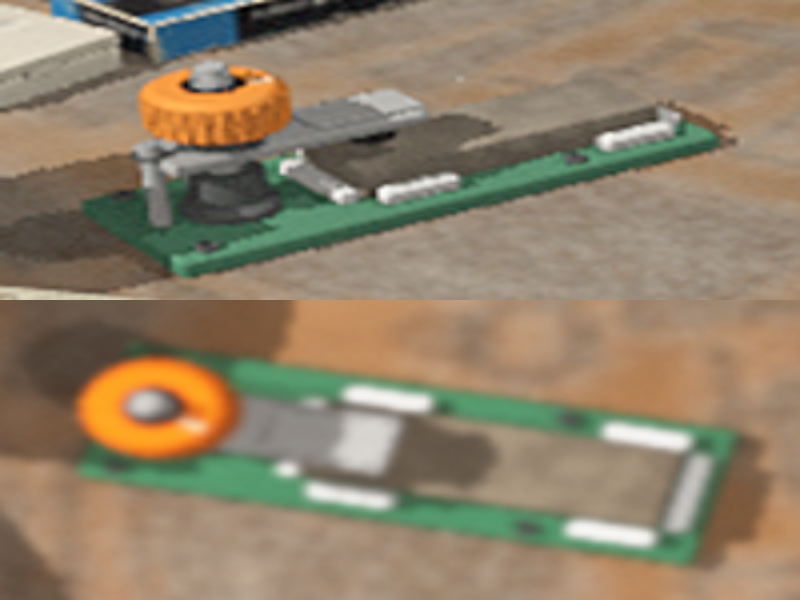

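Run:
```python
from h import *
print(onz('scene',(218.9,244.0),.1295),onz('top',(174.1,228.7),.1295),onz('top',(175.4,229.5),.1155))
# knob centre in scene: orange ellipse top face centre crop(214,90)
print(onz('scene',(219.0,(320+92*.4333)*.7),.1155))
e=onz('top',(263,251.3),.014);print('end',e)
i=camera('top');hsv=cv2.cvtColor(i,cv2.COLOR_RGB2HSV)
m=cv2.inRange(hsv,(8,170,150),(20,255,255))[180:280,140:220];n,l,st,c=cv2.connectedComponentsWithStats(m);k=1+st[1:,4].argmax();print(st[k],c[k]+[140,180]);cc=st[k];print(onz('top',(140+cc[0]+cc[2]/2-.5,180+cc[1]+cc[3]/2-.5),.105))
s=bot.state();r=R.from_quat(s['eef_rot']);print(r.as_matrix(),s['ee_pos'])
```

```text
[0.53169756 0.17739824 0.1295    ] [0.52953174 0.17561488 0.1295    ] [0.52917279 0.17563548 0.1155    ]
[0.52432424 0.18457961 0.1155    ]
end [ 0.48759965 -0.03377289  0.014     ]
[ 23  37  25  25 394] [174.56852792 228.91370558]
[0.53148397 0.17908268 0.105     ]
[[-9.04875229e-01  4.25676591e-01 -5.09324246e-04]
 [ 4.25676884e-01  9.04874278e-01 -1.31601972e-03]
 [-9.93243801e-05 -1.40764121e-03 -9.99999004e-01]] [0.26590715 0.56508059 0.23811237]
```

```bash
R='[{"dx":-0.1,"dy":-0.06,"dz":-0.03},{"dx":-0.2,"dy":-0.12,"dz":-0.05},{"dx":-0.3,"dy":-0.18,"dz":-0.05},{"dx":-0.4,"dy":-0.24,"dz":-0.05},{"dx":-0.5,"dy":-0.3,"dz":-0.05}]' true; python3 -m creep '[{"dx":-0.1,"dy":-0.06,"dz":-0.03},{"dx":-0.2,"dy":-0.12,"dz":-0.05},{"dx":-0.3,"dy":-0.18,"dz":-0.05},{"dx":-0.4,"dy":-0.24,"dz":-0.05},{"dx":-0.5,"dy":-0.3,"dz":-0.05}]'
python3 -m creep '[{"dx":-0.1,"dy":-0.06},{"dx":-0.2,"dy":-0.12},{"dx":-0.3,"dy":-0.18},{"dx":-0.4,"dy":-0.24},{"dx":-0.5,"dy":-0.3}]'
python3 -m creep '[{"dx":0},{"dx":0},{"dx":0}]'
python3 - <<'E'
from h import *
s=bot.state();print(s['time'],s['qpos'],s['ee_pos'],s['eef_rot'],s['ft_force'])
cv2.imwrite('pics/w1.png',cv2.resize(camera('wrist')[:,:,::-1],(800,600),interpolation=cv2.INTER_CUBIC))
cv2.imwrite('pics/s1.png',cv2.resize(camera('scene')[:,:,::-1],(800,600),interpolation=cv2.INTER_CUBIC))
E
```

```text
0.15 [-1.09721773  0.68977543 -0.19454645  1.56607633  0.15730073  0.90254304
 -0.21510824] [0.26590715 0.56508059 0.23811237] [ 2.18087997e-01  9.75928854e-01 -6.97709909e-04 -1.05028114e-04] [-0.41840761  0.20837893  0.03696045]schema error: expected keys ax, ay, az, dx, dy, dz, fingers
schema error: expected keys ax, ay, az, dx, dy, dz, fingers
schema error: expected keys ax, ay, az, dx, dy, dz, fingers
```

View pics/w1.png

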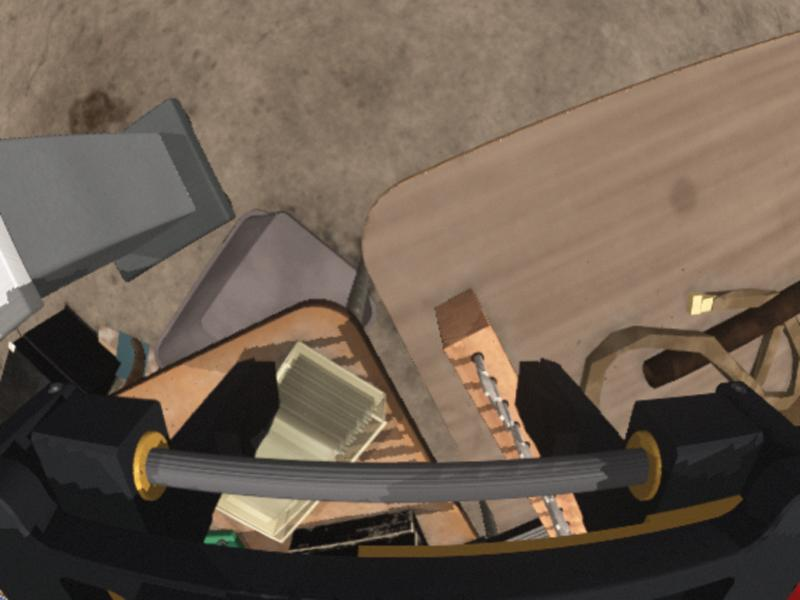

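View pics/s1.png

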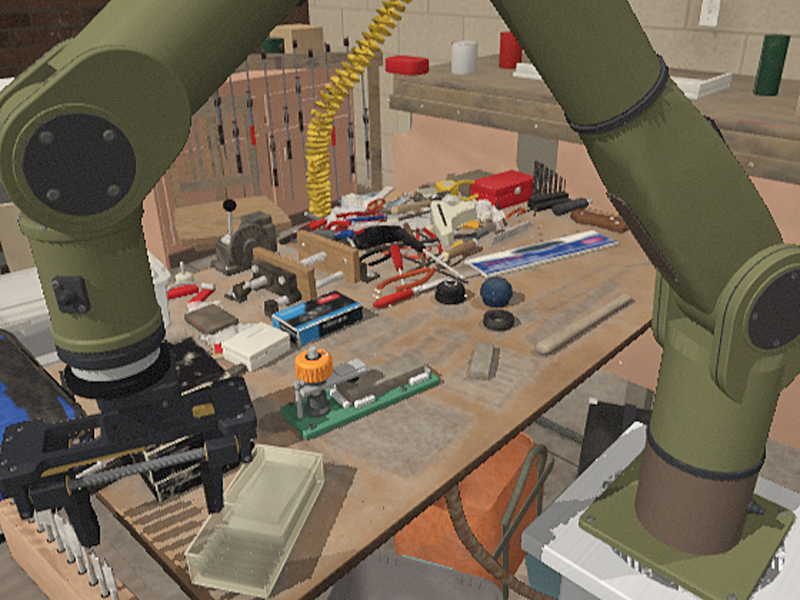

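The move was refused because every row needs all the keys, so the arm hasn't moved and both pictures show the start pose.

```bash
python3 -m creep '[{"ax":0,"ay":0,"az":0,"dx":-0.1,"dy":-0.06,"dz":-0.03,"fingers":1},{"ax":0,"ay":0,"az":0,"dx":-0.2,"dy":-0.12,"dz":-0.05,"fingers":1},{"ax":0,"ay":0,"az":0,"dx":-0.3,"dy":-0.18,"dz":-0.05,"fingers":1},{"ax":0,"ay":0,"az":0,"dx":-0.4,"dy":-0.24,"dz":-0.05,"fingers":1},{"ax":0,"ay":0,"az":0,"dx":-0.5,"dy":-0.3,"dz":-0.05,"fingers":1}]'
python3 -m creep '[{"ax":0,"ay":0,"az":0,"dx":-0.1,"dy":-0.06,"dz":0,"fingers":1},{"ax":0,"ay":0,"az":0,"dx":-0.2,"dy":-0.12,"dz":0,"fingers":1},{"ax":0,"ay":0,"az":0,"dx":-0.3,"dy":-0.18,"dz":0,"fingers":1},{"ax":0,"ay":0,"az":0,"dx":-0.4,"dy":-0.24,"dz":0,"fingers":1},{"ax":0,"ay":0,"az":0,"dx":-0.5,"dy":-0.3,"dz":0,"fingers":1}]'
python3 -m creep '[{"ax":0,"ay":0,"az":0,"dx":0,"dy":0,"dz":0,"fingers":1},{"ax":0,"ay":0,"az":0,"dx":0,"dy":0,"dz":0,"fingers":1},{"ax":0,"ay":0,"az":0,"dx":0,"dy":0,"dz":0,"fingers":1}]'
python3 - <<'E'
from h import *
s=bot.state();print(s['time'],s['qpos'],s['ee_pos'],s['eef_rot'],s['ft_force'])
cv2.imwrite('pics/w1.png',cv2.resize(camera('wrist')[:,:,::-1],(800,600),interpolation=cv2.INTER_CUBIC))
cv2.imwrite('pics/s2.png',cv2.resize(camera('scene')[:,:,::-1],(800,600),interpolation=cv2.INTER_CUBIC))
E
```

```text
time: 0.75
ee_pos: [0.3968, 0.3702, 0.2589]
eef_rot: [0.218, 0.976, 0.0, 0.0]
ft_force: [1.5, 1.0, -0.0]
grip_width: 0.0883
finger_force: 0.0
time: 1.25
ee_pos: [0.5267, 0.1764, 0.2588]
eef_rot: [0.218, 0.976, 0.0, 0.0]
ft_force: [0.9, 0.6, 0.3]
grip_width: 0.088
finger_force: 0.0
time: 1.55
ee_pos: [0.525, 0.1796, 0.2587]
eef_rot: [0.217, 0.976, 0.0, -0.0]
ft_force: [-0.5, 0.5, -0.2]
grip_width: 0.088
finger_force: 0.0
1.55 [-0.26286189  0.57455603 -0.24378652  1.75408422  0.17619129  0.83440148
  0.54539635] [0.52502495 0.17961031 0.25869805] [ 2.17098247e-01  9.76149533e-01  4.89989453e-04 -4.48662851e-04] [-0.46162701  0.54636035 -0.24791741]
```

View pics/s2.png

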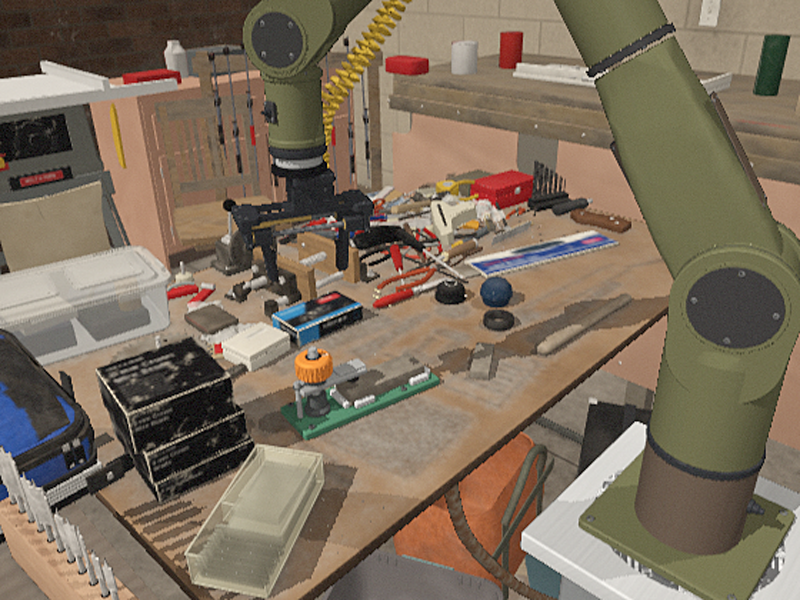

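The scene picture now shows a stack of black boxes just left of the knob, at (97-252, 338-497). I need its height and its nearest edge for gripper clearance.

Run:
```python
from h import *
a=cv2.imread('pics/s2.png')[325:505,85:325];b=cv2.imread('pics/top0.png')[215:365,60:290]
w=cv2.imread('pics/w1.png')
cv2.imwrite('pics/c2.png',np.hstack([np.vstack([cv2.resize(a,(400,300)),cv2.resize(b,(400,300))]),cv2.resize(w[:, :],(400,300))[:300].repeat(1,0) if 0 else np.vstack([cv2.resize(w,(400,300)),np.zeros((300,400,3),np.uint8)])]))
```

```text
(no output)
```

View pics/c2.png

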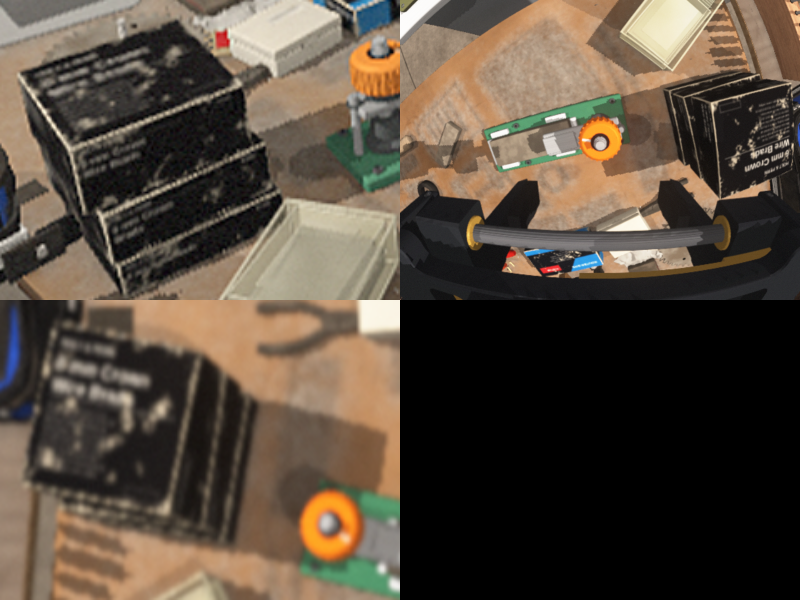

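Run:
```python
from h import *
from scipy.optimize import least_squares
tri=lambda s,t:least_squares(lambda p:np.r_[proj('scene',p)-np.array(s)*.7,proj('top',p)-np.array(t)*.7],[.5,.25,.1])
for n,s,t in(('top hi',(192,338),(175,240)),('top lo',(229,374),(156.6,320)),('bot lo',(253,445),(195,335)),('bot top lo',(252,440),(195,335)),('mid top lo',(243,409),(178,332))):
    q=tri(s,t);print(n,q.x.round(3),q.cost.round(1))
for p in((206.6,265),(195,335)): print([onz('top',np.array(p)*.7,z).round(3) for z in(0,.05)])
# knob from the wrist
s=dict(p=np.array([.52502,.17961,.2587]),q=[.2171,.97615,.0005,-.00045])
i=camera_info('wrist');K=i['camera_matrix'];T=np.array(i['T_tool_cam'])
def wr(uv,z):
    d=(np.array(uv)-[K[0,2],K[1,2]])/K[0,0];r=np.hypot(*d);ray=np.r_[d/r*np.sin(r),np.cos(r)]
    Rw=R.from_quat(s['q']).as_matrix();c=s['p']+Rw@T[:3,3];v=Rw@T[:3,:3]@ray;return c+v*(z-c[2])/v[2]
for n,uv,z in(('studtip',(600-400,143),.1295),('knobtop',(601-400,140),.1155)): print(n,wr(np.array(uv)*1.4,z))
```

```text
top hi [0.669 0.301 0.149] 0.0
top lo [0.536 0.322 0.152] 0.3
bot lo [0.527 0.302 0.019] 3.0
bot top lo [0.528 0.301 0.027] 5.7
mid top lo [0.526 0.31  0.09 ] 4.8
[array([0.659, 0.292, 0.   ]), array([0.649, 0.277, 0.05 ])]
[array([0.526, 0.305, 0.   ]), array([0.521, 0.289, 0.05 ])]
studtip [0.52901302 0.18126816 0.1295    ]
knobtop [0.52986604 0.18241534 0.1155    ]
```

The stack's top edge is at y≥0.30 and z≈0.15. That is more than 0.12 m from the knob axis, and the gripper body swings through 0.10 m, so it clears. The knob is at about (0.5295, 0.179). Going down.

```bash
python3 -m creep '[{"ax":0,"ay":0,"az":-0.04,"dx":-0.011,"dy":0.003,"dz":0.1,"fingers":1},{"ax":0,"ay":0,"az":-0.06,"dx":-0.011,"dy":0.003,"dz":0.2,"fingers":1},{"ax":0,"ay":0,"az":-0.06,"dx":-0.011,"dy":0.003,"dz":0.3,"fingers":1},{"ax":0,"ay":0,"az":-0.06,"dx":-0.011,"dy":0.003,"dz":0.3,"fingers":1},{"ax":0,"ay":0,"az":-0.06,"dx":-0.011,"dy":0.003,"dz":0.3,"fingers":1}]'
python3 - <<'E'
from h import *
s=bot.state();print(s['qpos'][6],s['ee_pos'])
cv2.imwrite('pics/w2.png',cv2.resize(camera('wrist')[:,:,::-1],(800,600),interpolation=cv2.INTER_CUBIC))
E
```

```text
time: 2.15
ee_pos: [0.5299, 0.1785, 0.1391]
eef_rot: [0.124, 0.992, 0.0, -0.0]
ft_force: [-0.4, 0.4, 0.5]
grip_width: 0.0881
finger_force: 0.0
0.6279430825617922 [0.52994625 0.17847043 0.13913185]
```

View pics/w2.png

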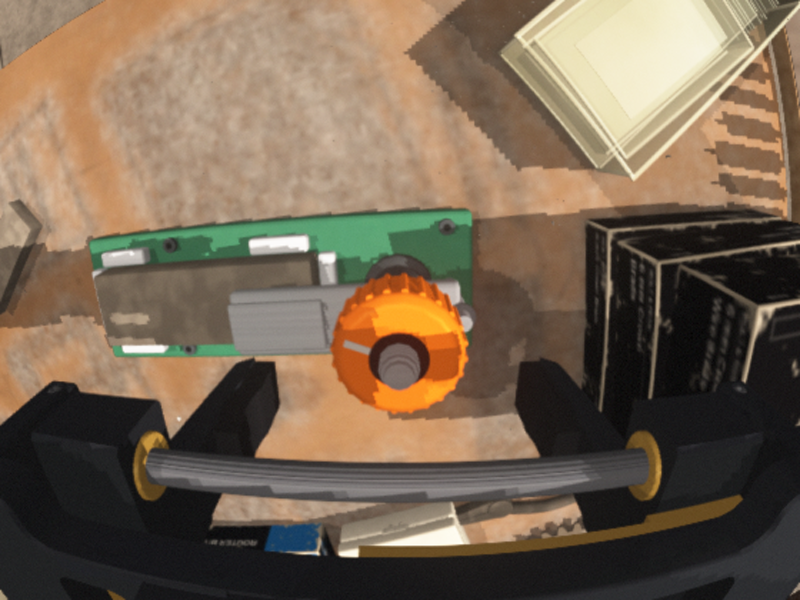

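The wrist view shows the knob at (402,342) midway between the fingers, with the stud tip at (398,362).

Run:
```python
from h import *
s=bot.state();i=camera_info('wrist');K=i['camera_matrix'];T=np.array(i['T_tool_cam'])
for uv,z in(((398,362),.1295),((401,342),.1155)):
    d=(np.array(uv)*.7-[K[0,2],K[1,2]])/K[0,0];r=np.hypot(*d);ray=np.r_[d/r*np.sin(r),np.cos(r)]
    Rw=R.from_quat(s['eef_rot']).as_matrix();c=s['ee_pos']+Rw@T[:3,3];v=Rw@T[:3,:3]@ray;p=c+v*(z-c[2])/v[2];print(p,Rw.T@(p-s['ee_pos']))
```

```text
[0.52754604 0.18123024 0.1295    ] [0.00393564 0.00161094 0.01074076]
[0.5259622  0.18293201 0.1155    ] [0.00591341 0.00284431 0.02473975]
```

```bash
python3 -m creep '[{"ax":0,"ay":0,"az":0,"dx":0.007,"dy":0.005,"dz":0.05,"fingers":1},{"ax":0,"ay":0,"az":0,"dx":0.007,"dy":0.005,"dz":0.1,"fingers":1},{"ax":0,"ay":0,"az":0,"dx":0.007,"dy":0.005,"dz":0.136,"fingers":1},{"ax":0,"ay":0,"az":0,"dx":0.007,"dy":0.005,"dz":0.136,"fingers":1},{"ax":0,"ay":0,"az":0,"dx":0.007,"dy":0.005,"dz":0.136,"fingers":1}]' 20
python3 -m creep '[{"ax":0,"ay":0,"az":0,"dx":0,"dy":0,"dz":0,"fingers":0.62},{"ax":0,"ay":0,"az":0,"dx":0,"dy":0,"dz":0,"fingers":0.62},{"ax":0,"ay":0,"az":0,"dx":0,"dy":0,"dz":0,"fingers":0.62},{"ax":0,"ay":0,"az":0,"dx":0,"dy":0,"dz":0,"fingers":0.5},{"ax":0,"ay":0,"az":0,"dx":0,"dy":0,"dz":0,"fingers":0.5}]' 20
python3 -c "
from station import bot
s=bot.state();print(s['ee_pos'],s['ft_force'],s['moment'],s['qpos'][6])"
```

```text
time: 2.7
ee_pos: [0.5293, 0.1808, 0.0862]
eef_rot: [0.125, 0.992, 0.001, 0.001]
ft_force: [0.5, 0.1, -0.3]
grip_width: 0.088
finger_force: 0.0
time: 3.2
ee_pos: [0.5282, 0.1796, 0.0845]
eef_rot: [0.125, 0.992, -0.0, 0.0]
ft_force: [-0.1, -1.3, 1.9]
grip_width: 0.0558
finger_force: 20.0
[0.52822845 0.17964481 0.08453756] [-0.05272579 -1.26879922  1.90427342] [-0.18012781  0.02725722 -0.0018862 ] 0.5914759031847991
```

```bash
python3 -m creep '[{"ax":0,"ay":0,"az":0,"dx":0,"dy":0,"dz":0.005,"fingers":0.5},{"ax":0,"ay":0,"az":-0.03,"dx":0,"dy":0,"dz":0.005,"fingers":0.5},{"ax":0,"ay":0,"az":-0.06,"dx":0,"dy":0,"dz":0.005,"fingers":0.5},{"ax":0,"ay":0,"az":-0.09,"dx":0,"dy":0,"dz":0.005,"fingers":0.5},{"ax":0,"ay":0,"az":-0.09,"dx":0,"dy":0,"dz":0.005,"fingers":0.5}]' 20
python3 -c "
from station import bot
s=bot.state();print(s['ee_pos'],s['ft_force'],s['moment'],s['qpos'][6])"
```

```text
time: 3.7
ee_pos: [0.5282, 0.1787, 0.0839]
eef_rot: [-0.016, 1.0, -0.001, 0.0]
ft_force: [-3.2, -3.1, 17.4]
grip_width: 0.0553
finger_force: 20.0
[0.52819469 0.17871373 0.08387563] [-3.17710394 -3.13247152 17.43958899] [-0.73773797  0.64819071  0.05905977] 0.7731636961359948
```

Turning is smooth. Positive q7 is anticlockwise, so there are about 1.9 rad left before a regrasp.

```bash
cat > r.py <<'E'
from h import *
s=bot.state();y=R.from_quat(s['eef_rot']).as_matrix()[:,1];print('>>>',s['ee_pos'].round(4),s['ft_force'].round(1),s['moment'].round(2),'q7',s['qpos'][6].round(2),'ang',np.arctan2(y[1],y[0]).round(3),s['grip_width'].round(4))
E
for i in 1 ; do python3 -m creep '[{"ax":0,"ay":0,"az":-0.03,"dx":0,"dy":0,"dz":0,"fingers":0.5},{"ax":0,"ay":0,"az":-0.06,"dx":0,"dy":0,"dz":0,"fingers":0.5},{"ax":0,"ay":0,"az":-0.09,"dx":0,"dy":0,"dz":0,"fingers":0.5},{"ax":0,"ay":0,"az":-0.09,"dx":0,"dy":0,"dz":0,"fingers":0.5}]' 20 >/dev/null; done; python3 r.py
python3 -m creep '[{"ax":0,"ay":0,"az":-0.03,"dx":0,"dy":0,"dz":0,"fingers":0.5},{"ax":0,"ay":0,"az":-0.06,"dx":0,"dy":0,"dz":0,"fingers":0.5},{"ax":0,"ay":0,"az":-0.09,"dx":0,"dy":0,"dz":0,"fingers":0.5},{"ax":0,"ay":0,"az":-0.09,"dx":0,"dy":0,"dz":0,"fingers":0.5}]' 20 >/dev/null; python3 r.py
```

```text
Traceback (most recent call last):
  File "r.py", line 2, in <module>
    s=bot.state();y=R.from_quat(s['eef_rot']).as_matrix()[:,1];print('>>>',s['ee_pos'].round(4),s['ft_force'].round(1),s['moment'].round(2),'q7',s['qpos'][6].round(2),'ang',np.arctan2(y[1],y[0]).round(3),s['grip_width'].round(4))
                                                                                                                                                                                                            ^^^^^^^^^^^^^^^^^^^^^
AttributeError: 'float' object has no attribute 'round'
Traceback (most recent call last):
  File "r.py", line 2, in <module>
    s=bot.state();y=R.from_quat(s['eef_rot']).as_matrix()[:,1];print('>>>',s['ee_pos'].round(4),s['ft_force'].round(1),s['moment'].round(2),'q7',s['qpos'][6].round(2),'ang',np.arctan2(y[1],y[0]).round(3),s['grip_width'].round(4))
                                                                                                                                                                                                            ^^^^^^^^^^^^^^^^^^^^^
AttributeError: 'float' object has no attribute 'round'
```

```bash
sed -i "s/np.arctan2(y\[1\],y\[0\]).round(3),s\['grip_width'\].round(4)/round(float(np.arctan2(y[1],y[0])),3),s['grip_width'],s['time']/; s/s\['qpos'\]\[6\].round(2)/s['qpos'][6]/" r.py; python3 r.py
```

```text
>>> [0.5288 0.1769 0.0839] [-2.5 -6.2 17. ] [-1.12  0.45  0.13] q7 1.1576719092871264 ang 2.168 0.05545621222898313 4.5
```

```bash
python3 -m creep '[{"ax":0,"ay":0,"az":-0.03,"dx":0.003,"dy":-0.004,"dz":0,"fingers":0.5},{"ax":0,"ay":0,"az":-0.06,"dx":0.003,"dy":-0.004,"dz":0,"fingers":0.5},{"ax":0,"ay":0,"az":-0.08,"dx":0.003,"dy":-0.004,"dz":0,"fingers":0.5},{"ax":0,"ay":0,"az":-0.08,"dx":0.003,"dy":-0.004,"dz":0,"fingers":0.5}]' 20 >/dev/null; python3 r.py
python3 -m creep '[{"ax":0,"ay":0,"az":-0.03,"dx":0,"dy":0,"dz":0,"fingers":0.5},{"ax":0,"ay":0,"az":-0.06,"dx":0,"dy":0,"dz":0,"fingers":0.5},{"ax":0,"ay":0,"az":-0.08,"dx":0,"dy":0,"dz":0,"fingers":0.5},{"ax":0,"ay":0,"az":-0.08,"dx":0,"dy":0,"dz":0,"fingers":0.5}]' 20 >/dev/null; python3 r.py
```

```text
>>> [0.5293 0.1762 0.084 ] [-0.4 -5.2 15.4] [-0.86  0.28  0.08] q7 1.3407039813352708 ang 2.418 0.05578627388535053 4.9
>>> [0.53   0.1757 0.084 ] [ 0.6 -5.3 14.7] [-0.92  0.05 -0.05] q7 1.5302070077251015 ang 2.669 0.05531491997566917 5.3
```

```bash
python3 -m creep '[{"ax":0,"ay":0,"az":-0.03,"dx":0,"dy":-0.003,"dz":0,"fingers":0.5},{"ax":0,"ay":0,"az":-0.06,"dx":0,"dy":-0.003,"dz":0,"fingers":0.5},{"ax":0,"ay":0,"az":-0.08,"dx":0,"dy":-0.003,"dz":0,"fingers":0.5},{"ax":0,"ay":0,"az":-0.08,"dx":0,"dy":-0.003,"dz":0,"fingers":0.5}]' 20 >/dev/null; python3 r.py
python3 -m creep '[{"ax":0,"ay":0,"az":-0.03,"dx":0,"dy":0,"dz":0,"fingers":0.5},{"ax":0,"ay":0,"az":-0.06,"dx":0,"dy":0,"dz":0,"fingers":0.5},{"ax":0,"ay":0,"az":-0.08,"dx":0,"dy":0,"dz":0,"fingers":0.5},{"ax":0,"ay":0,"az":-0.08,"dx":0,"dy":0,"dz":0,"fingers":0.5}]' 20 >/dev/null; python3 r.py
```

```text
>>> [0.5308 0.1755 0.0839] [ 0.3 -4.6 14.9] [-0.95  0.13  0.07] q7 1.730347602077857 ang 2.921 0.055511654725697836 5.7
>>> [0.5316 0.1754 0.0841] [ 0.4 -5.7 15.1] [-1.04 -0.16  0.08] q7 1.934533025957342 ang -3.111 0.05562181816928498 6.1
```

```bash
python3 -m creep '[{"ax":0,"ay":0,"az":-0.03,"dx":0,"dy":0,"dz":0,"fingers":0.5},{"ax":0,"ay":0,"az":-0.06,"dx":0,"dy":0,"dz":0,"fingers":0.5},{"ax":0,"ay":0,"az":-0.08,"dx":0,"dy":0,"dz":0,"fingers":0.5},{"ax":0,"ay":0,"az":-0.08,"dx":0,"dy":0,"dz":0,"fingers":0.5}]' 20 >/dev/null; python3 r.py
python3 -m creep '[{"ax":0,"ay":0,"az":-0.03,"dx":0,"dy":0,"dz":0,"fingers":0.5},{"ax":0,"ay":0,"az":-0.06,"dx":0,"dy":0,"dz":0,"fingers":0.5},{"ax":0,"ay":0,"az":-0.08,"dx":0,"dy":0,"dz":0,"fingers":0.5},{"ax":0,"ay":0,"az":-0.08,"dx":0,"dy":0,"dz":0,"fingers":0.5}]' 20 >/dev/null; python3 r.py
```

```text
>>> [0.5325 0.1756 0.0826] [ 5.7 -2.5  0.9] [-0.56 -1.05  0.13] q7 2.1452981772890127 ang -2.86 0.055394951944628214 6.5
>>> [0.5332 0.1757 0.0821] [ 9.6 -1.2 -4.9] [-0.29 -1.56  0.03] q7 2.3610696203294284 ang -2.61 0.05536505331206237 6.9
```

The push force vanished and the fingers now carry the weight, so the thread has clicked. Following it down.

```bash
python3 -m creep '[{"ax":0,"ay":0,"az":0,"dx":0.001,"dy":-0.002,"dz":0.006,"fingers":0.5},{"ax":0,"ay":0,"az":0,"dx":0.001,"dy":-0.003,"dz":0.012,"fingers":0.5},{"ax":0,"ay":0,"az":0,"dx":0.001,"dy":-0.003,"dz":0.015,"fingers":0.5},{"ax":0,"ay":0,"az":0,"dx":0.001,"dy":-0.003,"dz":0.015,"fingers":0.5}]' 20 >/dev/null; python3 r.py
```

```text
>>> [0.5333 0.1758 0.0771] [ 4.9 -3.5  6.6] [-0.78 -0.69 -0.01] q7 2.3538181951279236 ang -2.61 0.05560502405016472 7.3
```

```bash
python3 -m creep '[{"ax":0,"ay":0,"az":0.04,"dx":0.001,"dy":-0.001,"dz":0.001,"fingers":0.5},{"ax":0,"ay":0,"az":0.08,"dx":0.001,"dy":-0.001,"dz":0.0015,"fingers":0.5},{"ax":0,"ay":0,"az":0.12,"dx":0.001,"dy":-0.001,"dz":0.0025,"fingers":0.5},{"ax":0,"ay":0,"az":0.16,"dx":0.001,"dy":-0.001,"dz":0.003,"fingers":0.5},{"ax":0,"ay":0,"az":0.16,"dx":0.001,"dy":-0.001,"dz":0.003,"fingers":0.5}]' 20 >/dev/null; python3 r.py
python3 -m creep '[{"ax":0,"ay":0,"az":0.04,"dx":0,"dy":0,"dz":0.001,"fingers":0.5},{"ax":0,"ay":0,"az":0.08,"dx":0,"dy":0,"dz":0.002,"fingers":0.5},{"ax":0,"ay":0,"az":0.12,"dx":0,"dy":0,"dz":0.003,"fingers":0.5},{"ax":0,"ay":0,"az":0.16,"dx":0,"dy":0,"dz":0.003,"fingers":0.5},{"ax":0,"ay":0,"az":0.16,"dx":0,"dy":0,"dz":0.003,"fingers":0.5}]' 20 >/dev/null; python3 r.py
```

```text
>>> [0.5316 0.1751 0.0765] [-1.2 -5.7 14.6] [-0.97  0.45 -0.37] q7 1.920732293900554 ang -3.115 0.05546096322116542 7.8
>>> [0.5299 0.1756 0.0753] [-4.9 -4.5 16.8] [-0.86  1.04 -0.29] q7 1.5131958737957172 ang 2.666 0.05528578347764518 8.3
```

```bash
python3 -m creep '[{"ax":0,"ay":0,"az":0.04,"dx":0.003,"dy":0.001,"dz":0.001,"fingers":0.5},{"ax":0,"ay":0,"az":0.08,"dx":0.003,"dy":0.001,"dz":0.0015,"fingers":0.5},{"ax":0,"ay":0,"az":0.12,"dx":0.003,"dy":0.001,"dz":0.002,"fingers":0.5},{"ax":0,"ay":0,"az":0.16,"dx":0.003,"dy":0.001,"dz":0.0025,"fingers":0.5},{"ax":0,"ay":0,"az":0.16,"dx":0.003,"dy":0.001,"dz":0.0025,"fingers":0.5}]' 25 >/dev/null; python3 r.py
python3 -m creep '[{"ax":0,"ay":0,"az":0.04,"dx":0,"dy":0,"dz":0.001,"fingers":0.5},{"ax":0,"ay":0,"az":0.08,"dx":0,"dy":0,"dz":0.0015,"fingers":0.5},{"ax":0,"ay":0,"az":0.12,"dx":0,"dy":0,"dz":0.002,"fingers":0.5},{"ax":0,"ay":0,"az":0.16,"dx":0,"dy":0,"dz":0.0025,"fingers":0.5},{"ax":0,"ay":0,"az":0.16,"dx":0,"dy":0,"dz":0.0025,"fingers":0.5}]' 25 >/dev/null; python3 r.py
```

```text
>>> [0.5286 0.1768 0.0743] [-6.9 -1.9 15.4] [-0.17  1.07 -0.26] q7 1.1345408729047057 ang 2.165 0.055392427288452714 8.8
>>> [0.5281 0.1784 0.0732] [-7.   2.1 14.7] [ 0.27  1.29 -0.12] q7 0.787898432425186 ang 1.664 0.05583223919380526 9.3
```

```bash
python3 -m creep '[{"ax":0,"ay":0,"az":0.04,"dx":0.002,"dy":0.001,"dz":0.001,"fingers":0.5},{"ax":0,"ay":0,"az":0.08,"dx":0.002,"dy":0.001,"dz":0.0015,"fingers":0.5},{"ax":0,"ay":0,"az":0.12,"dx":0.002,"dy":0.001,"dz":0.002,"fingers":0.5},{"ax":0,"ay":0,"az":0.16,"dx":0.002,"dy":0.001,"dz":0.0025,"fingers":0.5},{"ax":0,"ay":0,"az":0.16,"dx":0.002,"dy":0.001,"dz":0.0025,"fingers":0.5}]' 30 >/dev/null; python3 r.py
python3 -m creep '[{"ax":0,"ay":0,"az":0.03,"dx":0,"dy":0,"dz":0.001,"fingers":0.5},{"ax":0,"ay":0,"az":0.06,"dx":0,"dy":0,"dz":0.0015,"fingers":0.5},{"ax":0,"ay":0,"az":0.08,"dx":0,"dy":0,"dz":0.0015,"fingers":0.5},{"ax":0,"ay":0,"az":0.08,"dx":0,"dy":0,"dz":0.0015,"fingers":0.5}]' 30 >/dev/null; python3 r.py
```

```text
>>> [0.5285 0.1801 0.0723] [-5.1  4.2 13.9] [0.62 0.91 0.02] q7 0.4647706627195802 ang 1.162 0.054955735940342636 9.8
>>> [0.5289 0.1808 0.0723] [-5.2  4.4 16.9] [ 0.75  1.04 -0.06] q7 0.31150036011572885 ang 0.913 0.05558811508977536 10.2
```

```bash
python3 -m creep '[{"ax":0,"ay":0,"az":0.03,"dx":0,"dy":0,"dz":0.0005,"fingers":0.5},{"ax":0,"ay":0,"az":0.06,"dx":0,"dy":0,"dz":0.001,"fingers":0.5},{"ax":0,"ay":0,"az":0.08,"dx":0,"dy":0,"dz":0.001,"fingers":0.5},{"ax":0,"ay":0,"az":0.08,"dx":0,"dy":0,"dz":0.001,"fingers":0.5}]' 35 >/dev/null; python3 r.py
python3 - <<'E'
from h import *
cv2.imwrite('pics/s4.png',cv2.resize(camera('scene')[210:320,170:320,::-1],(800,586),interpolation=cv2.INTER_CUBIC))
E
```

```text
>>> [0.5295 0.1814 0.0722] [-5.   5.7 18. ] [ 0.93  1.08 -0.05] q7 0.16039172150105815 ang 0.662 0.055696576716458196 10.6
```

View pics/s4.png

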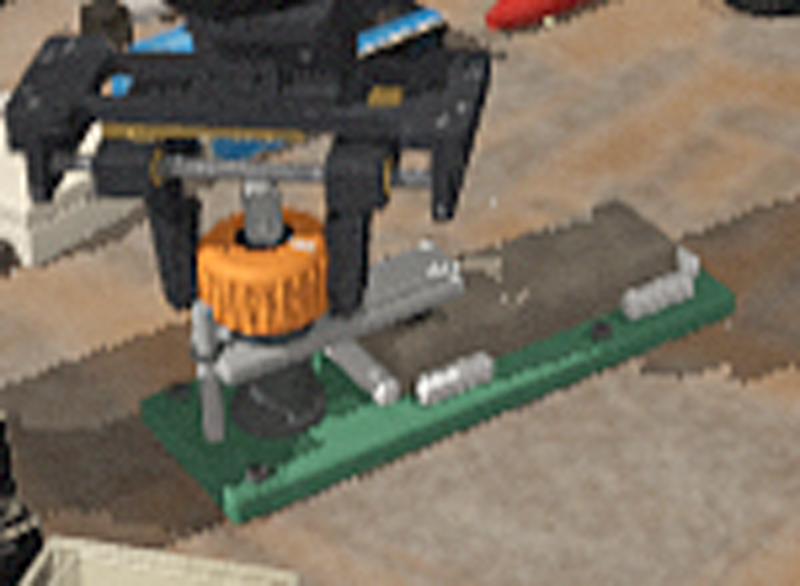

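The stall at z≈0.072 fits home (12.5 mm below the start). I'll check the knob's drop by comparing orange and strap pixels before and after.

Run:
```python
from h import *
a=cv2.resize(cv2.imread('pics/scene0.png'),(560,420),interpolation=cv2.INTER_AREA);b=camera('scene')[:,:,::-1].copy()
o=[]
for im in(a,b):
    m=cv2.inRange(cv2.cvtColor(im,cv2.COLOR_BGR2HSV),(5,120,80),(22,255,255))
    print([int(np.flatnonzero(m[230:290,c]).max()+230) for c in range(210,230,2)],[int(np.flatnonzero(m[230:290,c]).min()+230) for c in range(210,230,2)])
for z in(.0985,.086):print(proj('scene',np.array([.5315,.178,z])))
# strap shift by template matching
for nm,(y0,y1,x0,x1) in dict(strapend=(248,272,242,262)).items():
    t=a[y0:y1,x0:x1];r=cv2.matchTemplate(b[y0-5:y1+15,x0-6:x1+6],t,cv2.TM_CCOEFF_NORMED);print(nm,np.array(cv2.minMaxLoc(r)[3])-[6,5],r.max())
c=np.hstack([x[228:308,180:270] for x in(a,b)]);cv2.imwrite('pics/cmp.png',cv2.resize(c,(800,356),interpolation=cv2.INTER_CUBIC))
```

```text
[265, 266, 267, 267, 267, 267, 267, 267, 266, 264] [247, 246, 245, 252, 252, 252, 244, 244, 245, 246]
[270, 270, 271, 272, 272, 272, 272, 271, 271, 269] [234, 234, 234, 234, 234, 234, 256, 235, 235, 250]
[219.75498387 256.04371631]
[220.1542537 260.758974 ]
strapend [0 4] 0.7913229
```

View pics/cmp.png

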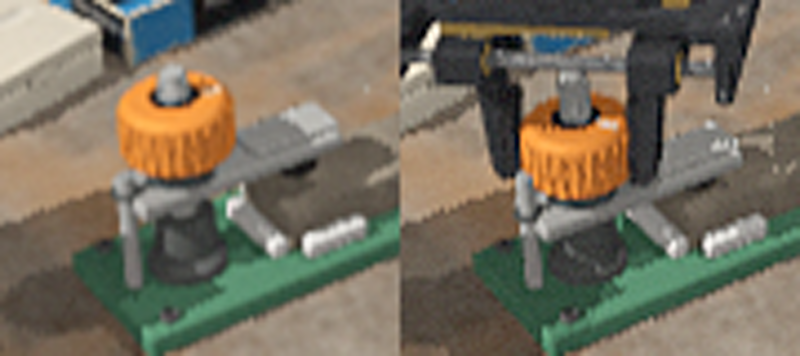

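The picture gives a knob drop of 4.8 px, against 4.7 px expected for fully home. I'll tighten with a firmer grip to confirm the stop.

```bash
python3 -m creep '[{"ax":0,"ay":0,"az":0,"dx":0,"dy":0,"dz":-0.001,"fingers":0.5},{"ax":0,"ay":0,"az":0.03,"dx":0,"dy":0,"dz":-0.001,"fingers":0.5},{"ax":0,"ay":0,"az":0.05,"dx":0,"dy":0,"dz":-0.001,"fingers":0.5}]' 45; python3 r.py
python3 -m creep '[{"ax":0,"ay":0,"az":0.03,"dx":0,"dy":0,"dz":0,"fingers":0.5},{"ax":0,"ay":0,"az":0.05,"dx":0,"dy":0,"dz":0,"fingers":0.5},{"ax":0,"ay":0,"az":0.05,"dx":0,"dy":0,"dz":0,"fingers":0.5}]' 45 >/dev/null; python3 r.py
```

```text
time: 11.0
ee_pos: [0.53, 0.1817, 0.0723]
eef_rot: [0.508, 0.861, 0.004, -0.0]
ft_force: [-2.1, 5.7, 15.7]
grip_width: 0.0548
finger_force: 45.0
>>> [0.53   0.1817 0.0723] [-2.1  5.7 15.7] [1.   0.68 1.39] q7 0.06699432549114548 ang 0.505 0.05478713428615319 11.0
>>> [0.5318 0.1782 0.0723] [ 1.1 -0.8 13.2] [-0.36 -0.09  1.45] q7 -0.022827619180885883 ang 0.351 0.05498496490848074 11.3
```

The torque rises to 1.4 N m with no further sinking, so it is against the hard stop. Releasing and lifting off.

```bash
python3 -m creep '[{"ax":0,"ay":0,"az":0,"dx":0,"dy":0,"dz":-0.002,"fingers":1},{"ax":0,"ay":0,"az":0,"dx":0,"dy":0,"dz":-0.002,"fingers":1},{"ax":0,"ay":0,"az":0,"dx":0,"dy":0,"dz":-0.002,"fingers":1},{"ax":0,"ay":0,"az":0,"dx":0,"dy":0,"dz":-0.002,"fingers":1},{"ax":0,"ay":0,"az":0,"dx":0,"dy":0,"dz":-0.002,"fingers":1}]' >/dev/null; python3 r.py
python3 -m creep '[{"ax":0,"ay":0,"az":0,"dx":0,"dy":0,"dz":-0.05,"fingers":1},{"ax":0,"ay":0,"az":0,"dx":0,"dy":0,"dz":-0.15,"fingers":1},{"ax":0,"ay":0,"az":0,"dx":0,"dy":0,"dz":-0.27,"fingers":1},{"ax":0,"ay":0,"az":0,"dx":0,"dy":0,"dz":-0.38,"fingers":1},{"ax":0,"ay":0,"az":0,"dx":0,"dy":0,"dz":-0.38,"fingers":1}]' >/dev/null; python3 r.py
python3 - <<'E'
from h import *
b=camera('scene')[:,:,::-1].copy();a=cv2.resize(cv2.imread('pics/scene0.png'),(560,420),interpolation=cv2.INTER_AREA)
m=cv2.inRange(cv2.cvtColor(b,cv2.COLOR_BGR2HSV),(5,120,80),(22,255,255));print([int(np.flatnonzero(m[230:290,c]).max()+230) for c in range(210,230,2)])
c=np.hstack([x[215:320,180:320] for x in(a,b)]);cv2.imwrite('pics/fin.png',cv2.resize(c,(800,300),interpolation=cv2.INTER_CUBIC))
E
```

```text
>>> [0.5289 0.1769 0.0708] [-0.1 -0.   0.6] [-0.03  0.02  0.01] q7 -0.02527525420371976 ang 0.345 0.08800021895246792 11.8
>>> [0.5327 0.1781 0.2287] [ 0.7  0.8 -0.7] [-0.09 -0.04  0.03] q7 -0.026889985068378596 ang 0.345 0.08808876345306493 12.3
[269, 270, 272, 272, 272, 272, 272, 271, 270, 269]
```

View pics/fin.png

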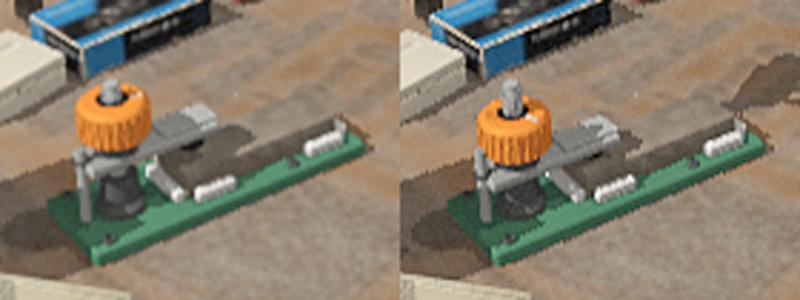

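The final picture shows the knob and strap lowered, with the foot on the stone, the stud sticking well out of the knob and the gripper clear.

```bash
python3 -c "
from station import bot
print(bot.job_done())"
```

```text
the job is handed in; nothing more can be done
None
```

The stone is clamped: the knob clicked into its thread after about 2 rad anticlockwise, was screwed clockwise to its hard stop, and was released at about 12 s. The before and after pictures put knob and strap about 12.5 mm lower, the gripper is clear, and the job is handed in; no verdict came back.

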